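# Seat the drive plate on the carving stand and lock it with the R-clip

## Task

The blue drive plate on the carving stand's post is riding on top of the two red lugs: turn it by its hub until it drops fully home over them. Then push the R-clip's straight leg all the way through the cross-hole in the post, from either end, so that its bent leg snaps over the post, and leave it there with the orange tab on top. Leave the wooden bowl, the oil bottle and the wrench where they are.

Things in the scene. Friction and masses are not known exactly. Their poses are not given: they have to be found in the camera images.
- stand: Carving stand, fixed to the bench: round dark steel flange 124 mm across, 20 mm thick, with an upright bare steel post 24 mm in diameter whose top is 84 mm above the bench. Origin on the post's axis at bench level, z up. The lugs lie along its y axis, the cross-hole along its x axis.
- lug_tops (a point): Point on the post's axis level with the tops of the two red lugs, 34 mm above the bench. The lugs stand on the flange along this frame's y axis, one on each side of the post: each 8 mm wide, from 24 to 52 mm from the post's axis.
- cross_hole (a point): Centre of the cross-hole, on the post's axis, 69 mm above the bench; the hole runs along this frame's x axis. It is 7 mm wide and high, 24 mm long, both mouths flared to about 9 mm wide and 12 mm high. The hub covers it while the plate rides on the lugs; once home the hub's top is 6 mm below its centre.
- plate: Blue drive plate, 0.3 to 0.45 kg, loose on the post (26 mm bore). Origin at the centre of its underside, z up; 68 mm (x) by 84 mm (y), 12 mm thick. Two end slots 12 mm wide run along its y axis, from 22 to 42 mm from the centre. It rests on the lugs, underside 34 mm above the bench; with its y axis along the stand's y (either way round, within about 0.04 rad) it drops 14 mm onto the flange.
- hub_top (a point): Centre of the top of the plate's bare aluminium hub, 43 mm above the plate's underside; axes as the plate's. The hub is flat-sided, 36 mm (x) by 40 mm (y), and stands 31 mm above the plate; the post sticks up through it.
- clip: R-clip of 5 mm steel wire lying flat, about 60 g, with an orange plastic tab over its loop. Origin at the centre of the tab's underside, z up; tab 26 mm (x) by 18 mm (y) by 26 mm high; the loop shows to 30 mm behind it (-x). The straight leg runs along x at y = -4 mm, 2.5 mm above the underside, to 68.5 mm ahead of the origin.
- clip_flare (a point): Flared tip of the clip's bent leg, 60 mm ahead of the tab's centre and 13 mm to its +y side, level with the straight leg. The bent leg is hinged at the tab and sprung; its throat opens about 5 mm to ride over the post, which takes a push of about 3 to 8 N, and then snaps round it.
- clip_seat (a point): Point on the straight leg's axis, 40 mm ahead of the tab's centre, which lies at the centre of the cross-hole when the clip is home (released, the tab then sags by some 8 degrees); x axis along the leg towards its tip.
- clip_tip (a point): Rounded end of the clip's straight leg, 68.5 mm ahead of the tab's centre.
- bowl: Turned wooden bowl, 110 mm across and 45 mm high, bystander; origin at the centre of its underside.
- oil: Amber bottle of finishing oil with a black cap, 60 mm in diameter and 150 mm high, bystander; origin at the centre of its underside.
- wrench: Steel wrench 180 mm long lying on the bench, bystander; origin near its middle, handle to its -x.
Things that resemble listed ones, but are neither listed nor needed, are in the scene too. There is more than one size of the plate; the one meant has the size given above.

How it is judged:
By the outcome, as a careful person would: the job done as asked, in the order asked, and still so for the second after the job is handed in, with the robot touching nothing.
It also fails if it takes over 61 s, if anything falls off the work surface, if the arm or the gripper's body presses on something with over 40 N, if the wrist force passes 120 N, or if a joint passes its speed limit or range.

## Robot

A 7-joint arm with a two-finger parallel gripper is mounted at the origin on the work surface. World frame = base frame: x ahead of the robot, y to its left, z up, the work surface at z = 0. Lengths are in m, angles in rad, forces in N, time in s.
With the tool pointing down it reaches from about 0.4 to 0.85 m from the base axis. Payload 6.9 kg.
Tool frame: the origin (TCP) lies on the centre line of the jaws, within the pads' length; the fingertips stand 19 mm ahead of it and the grasp point (between the pads) is the TCP; z points along the fingers, y is the direction in which the jaws open and shut (so a half turn about z gives the same grasp; the last joint's range is limited). The gripper opens to 85 mm and grips with 20 to 120 N. Pads are 22 mm wide; open, the fingers measure 114 mm over their backs; the gripper's body (76 mm by 85 mm) begins 54 mm behind the grasp point. The pads swing forward as they close: fully open they stand 13 mm farther back than shut.
Start: joints at [1.236, 0.507, -0.238, 1.5, 0.126, 1.149, -0.155], TCP at [0.267, -0.565, 0.212] pointing down, gripper open.
Joint ranges: [-3.08, 3.08], [-0.24, 2.05], [-1.43, 1.35], [0, 2.5], [-1.52, 4.66], [0.17, 1.96], [-2.89, 2.89]. Speed limits (rad/s): [2.39, 2.39, 3.14, 3.14, 3.14, 3.14, 3.14].

## Interface

Orientations are given as a rotation vector (axis times angle).
In Python, from workcell import telemetry, camera, get_calibration, job gives the robot as it stands.
- The arm moves only by the tool jog_arm, never from a script. Its arguments are lists of equal length, an entry for each row: "hand": the gripper's target within -1 to 1 (shut at 1, half-way at 0, fully open at -1); "dp": the shift along the tool's x, y, z in mm, a list of three; "angular": the turn, a rotation vector about the tool's x, y, z in degrees, a list of three. A call has exactly 10 rows; each row is the pose to reach, as a shift and turn from the pose measured when the call began, along the tool's axes at that moment; what a row does not reach only later rows make up. A row lasts 1/8 s, in which the tool goes at most 62.5 mm and 10.7 degrees, less where a joint would pass 70% of its speed; a pose out of reach is approached as far as the arm can. A call with a gripper value outside its range is refused whole. The fingers move at their own pace and stop on an object; "newtons" is the grip in N (left out, the last holds). Time passes only in rows, so rows that repeat a pose let the fingers close, or fill a call up. It gives the time, the measured TCP pose, the force and the opening at its end, in the units of the state.
- telemetry.get_state(): the state, without advancing time (a new reading comes with each control period).
- camera(name): name is "scene" or "top" or "wrist"; returns the picture (384x512x3 uint8, blue, green, red); there is no depth.
- get_calibration(name): a dict with "fx", "fy", "cx", "cy" (pixels), "cam_to_world" (4x4, takes a point from camera to world coordinates). Camera axes: x right, y up, looking along -z (the intrinsics and any distortion apply to the point x, -y, -z); pixel columns grow to the right and rows downward; lengths in m; the calibration is good to about 2 mm. A picture is of the moment at which its call begins: read the wrist's pose just before it. get_calibration takes no time and is no camera call; for the wrist camera it gives the pose at the moment of the call.
- job.finish_job(): hands the job in, once; it reports no verdict.
The state is a dict: "time": time; "qpos": joint angles; "dq": joint speeds; "joint_efforts": joint torques, N m; "ee_pos": TCP position; "orientation": TCP orientation; "wrist_force": force on the tool from outside, world axes, zero at the start; "torque": the same for the moment, N m; "width": opening from 0.0 (shut) to 1.0 (fully open).
Only numpy, scipy, OpenCV 4.12 (cv2) and the standard library are available. Lean on these libraries where they do the work, as an engineer would, in place of code of your own. Each camera call takes 0.05 s, during which the arm holds its last target. There are 200 camera calls.

## Working session

There is one attempt and no reset: what is moved stays moved. The work goes in short steps, Python scripts to look and compute and a tool call to move; the robot and the scene stay as the last step left them, time stands still between calls to the robot, and variables do not carry over. Pictures are saved under pics/ and viewed, about 8 in all and at most 12, crops included, and the job is handed in when it is done.

Besides the shell and the picture viewer there is one more tool, called after "Request:" by a JSON object that holds its "api" and its "payload", one argument or row to a line. jog_arm: Moves the arm, as the interface text tells. Its arguments: {"type":"object","properties":{"hand":{"type":"array"},"dp":{"type":"array"},"angular":{"type":"array"},"newtons":{"type":"number"}},"required":["hand","dp","angular"]}

```bash
ls; mkdir -p pics
python3 - <<'E'
from workcell import telemetry, camera, get_calibration
import cv2,numpy as np
print(telemetry.get_state())
for n in("scene","top"):
    im=camera(n); cv2.imwrite(f"pics/{n}0.png",im); c=get_calibration(n); print(n,c)
a=cv2.imread("pics/scene0.png");b=cv2.imread("pics/top0.png")
E
```

```text
pics
{'time': 0.0, 'qpos': array([ 1.23550976,  0.50835488, -0.23752573,  1.50115493,  0.1257112 ,
        1.14888214, -0.15482589]), 'dq': array([-1.30455407e-03, -4.58918144e-04,  1.39964565e-03, -4.49250545e-04,
        1.66588003e-05, -7.23457314e-04,  1.69445902e-04]), 'joint_efforts': array([-1.07573607e-03, -6.20601797e+01, -2.18665771e+00, -2.49653023e+01,
        1.27743024e-02,  1.21162986e-02,  9.64527572e-06]), 'ee_pos': array([ 0.26635206, -0.56480473,  0.21161152]), 'orientation': array([-3.06388998e+00, -6.86409623e-01,  6.83371424e-04]), 'wrist_force': array([-0.71906994,  0.42577085,  0.47961211]), 'torque': array([ 0.05069461,  0.06169457, -0.03740771]), 'width': 1.0004792358497996}
scene {'fx': 373.78060228420645, 'fy': 373.78060228420645, 'cx': 258.05044395784506, 'cy': 194.27188928227008, 'cam_to_world': array([[ 0.24254678, -0.63685956,  0.73183397,  1.21107026],
       [ 0.97004789,  0.148829  , -0.19198182, -0.1801608 ],
       [ 0.01334734,  0.75647857,  0.65388227,  0.66676677],
       [ 0.        ,  0.        ,  0.        ,  1.        ]])}
top {'fx': 488.7405147055731, 'fy': 488.7405147055731, 'cx': 259.44137186977974, 'cy': 192.40842377649327, 'cam_to_world': array([[ 0.02635415,  0.9966359 , -0.07760377,  0.4492557 ],
       [-0.99956979,  0.02727208,  0.01079232,  0.00523459],
       [ 0.01287243,  0.07728596,  0.99692587,  1.34484879],
       [ 0.        ,  0.        ,  0.        ,  1.        ]])}
```

View pics/scene0.png

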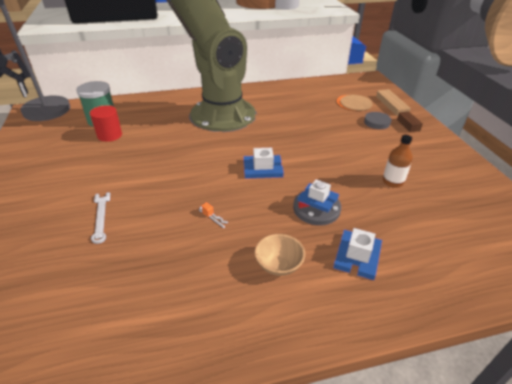

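View pics/top0.png

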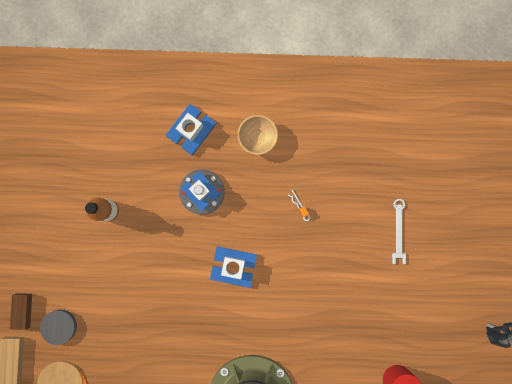

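The top view shows three blue plates: the one on the stand at (201,191), and loose ones at (191,128) and (234,267). The one on the flanged post is the one meant. The clip is at (301,206), bowl (258,135), oil (100,208) and wrench (400,232). I'll confirm with enlarged crops and measure.

```bash
cat > h.py <<'E'
import numpy as np,cv2
from workcell import telemetry,camera,get_calibration
from scipy.spatial.transform import Rotation as R
def ray(c,u,v):
    T=c["cam_to_world"]; d=T[:3,:3]@np.array([(u-c["cx"])/c["fx"],-(v-c["cy"])/c["fy"],-1.]); return T[:3,3],d
def p2w(c,u,v,z):
    o,d=ray(c,u,v); return o+d*(z-o[2])/d[2]
def w2p(c,p):
    T=c["cam_to_world"]; q=T[:3,:3].T@(np.asarray(p)-T[:3,3]); return np.array([c["cx"]+c["fx"]*q[0]/-q[2],c["cy"]+c["fy"]*q[1]/q[2]])
def tool(vec):  # world vector m -> tool mm
    s=telemetry.get_state(); return R.from_rotvec(s["orientation"]).inv().apply(vec)*1000
E
python3 - <<'E'
from h import *
b=cv2.imread("pics/top0.png");a=cv2.imread("pics/scene0.png")
ct=get_calibration("top");cs=get_calibration("scene")
f=lambda im,x,y,w,h:cv2.resize(im[y:y+h,x:x+w],(400,300),interpolation=cv2.INTER_CUBIC)
cv2.imwrite("pics/crop1.png",np.vstack([np.hstack([f(b,171,171,56,42),f(b,272,184,56,42)]),np.hstack([f(a,284,174,64,48),f(a,184,193,64,48)])]))
def blobs(im,lo,hi,x,y,w,h):
    m=cv2.inRange(cv2.cvtColor(im,cv2.COLOR_BGR2HSV)[y:y+h,x:x+w],lo,hi)
    c=max(cv2.findContours(m,cv2.RETR_EXTERNAL,cv2.CHAIN_APPROX_NONE)[0],key=cv2.contourArea)
    r=cv2.minAreaRect(c); return (r[0][0]+x,r[0][1]+y),r[1],r[2],m.sum()/255
print("tab top",r:=blobs(b,(5,150,150),(14,255,255),272,184,56,42))
print("blue",blobs(b,(100,120,40),(125,255,255),171,161,60,60))
s=blobs(a,(5,150,150),(14,255,255),184,193,64,48);print("tab scene",s)
print(p2w(ct,*r[0],.02),p2w(cs,*s[0],.014))
print("post",p2w(ct,200,190,.084), "stand flange", p2w(ct,202,192,.02),p2w(cs,317,208,.02))
E
```

```text
tab top ((299.50000381469727, 204.49999618530273), (40.99999237060547, 54.99999237060547), 90.0, np.float64(1895.0))
blue ((199.96832656860352, 190.66515731811523), (31.212013244628906, 25.157958984375), 47.72631072998047, np.float64(473.0))
tab scene ((207.77646827697754, 208.4941167831421), (14.317411422729492, 11.28038501739502), 77.47119140625, np.float64(133.0))
[ 0.52242609 -0.1187743   0.02      ] [ 0.50512237 -0.12690057  0.014     ]
post [0.54944262 0.14534166 0.084     ] stand flange [0.54923133 0.14683848 0.02      ] [0.57322117 0.142959   0.02      ]
```

View pics/crop1.png

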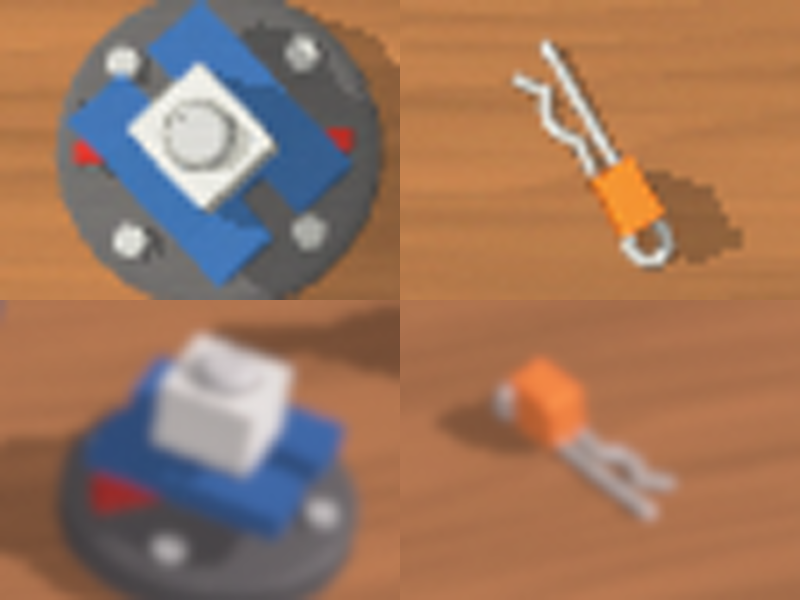

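Confirmed: the post stands up through the plate at (199,190) and the red lugs show at (183,192) and (219,190). The plate's slots run about 45–48° off the lugs. The clip tab is at (304,211) with the straight tip at (292.6,190), bent leg on its left (z up). I'll compute the lug and slot angles and the first move.

Run:
```python
from h import *
ct=get_calibration("top")
P=lambda x,y,z:p2w(ct,171+x*.14,171+y*.14,z)[:2]
Q=lambda x,y,z:p2w(ct,272+(x-400)*.14,184+y*.14,z)[:2]
yaw=lambda d:np.degrees(np.arctan2(d[1],d[0]))
print("lug yaw",yaw(P(88,152,.034)-P(341,139,.034)))
print("plate y yaw from blue edges",yaw(P(200,5,.046)-P(350,160,.046)),yaw(P(70,120,.046)-P(222,285,.046)),"short",yaw(P(200,5,.046)-P(70,120,.046)))
print("post",P(199,133,.084),"hub",P(201,136,.077))
t=Q(628,195,.026);tip=Q(547,45,.0025);print("tab",t,"tip",tip,yaw(tip-Q(604,155,.0025)))
c=get_calibration("wrist");s=telemetry.get_state();r=R.from_rotvec(s["orientation"])
print("cam in tool",r.inv().apply(c["cam_to_world"][:3,3]-s["ee_pos"]),"look",r.inv().apply(-c["cam_to_world"][:3,2]),c["fx"],c["cx"],c["cy"])
print("to stand",tool(np.array([.549,.145,.25])-s["ee_pos"]),"jaw yaw",yaw(r.apply([0,1,0])))
```

```text
lug yaw 94.52534336394447
plate y yaw from blue edges 45.673858366836264 44.41266833942327 short -46.47890860150469
post [0.55034689 0.14831802] hub [0.54983341 0.14834672]
tab [ 0.50402863 -0.13053232] tip [ 0.56208002 -0.10052488] 28.62203483768863
cam in tool [ 0.06518795 -0.0003588  -0.16190865] look [-2.57444265e-01 -2.30049339e-04  9.66293122e-01] 277.6406322836042 252.96668443806064 189.52533368421584
to stand [ 558.47082848 -521.50174488  -37.48090477] jaw yaw -64.74418749547453
```

Request:
{"api": "jog_arm", "payload": {
  "hand": [-1,-1,-1,-1,-1,-1,-1,-1,-1,-1],
  "dp": [
    [42,-39,-15],
    [84,-78,-30],
    [126,-117,-38],
    [168,-156,-38],
    [210,-195,-38],
    [252,-234,-38],
    [294,-273,-38],
    [336,-312,-38],
    [378,-351,-38],
    [420,-390,-38]
  ],
  "angular": [
    [0,0,-2],
    [0,0,-4],
    [0,0,-6],
    [0,0,-8],
    [0,0,-10],
    [0,0,-12],
    [0,0,-14],
    [0,0,-16],
    [0,0,-18],
    [0,0,-20]
  ]
}}

```text
time: 1.35
ee_pos: [0.4801, -0.0314, 0.2502]
orientation: [-2.898, -1.209, 0.0]
wrist_force: [1.4, 0.2, 0.0]
width: 1.002
```

Request:
{"api": "jog_arm", "payload": {
  "hand": [-1,-1,-1,-1,-1,-1,-1,-1,-1,-1],
  "dp": [
    [35,-15,5],
    [70,-30,10],
    [105,-46,20],
    [140,-61,30],
    [165,-72,40],
    [176,-77,50],
    [176,-77,50],
    [176,-77,50],
    [176,-77,50],
    [176,-77,50]
  ],
  "angular": [
    [0,0,0],
    [0,0,0],
    [0,0,0],
    [0,0,0],
    [0,0,0],
    [0,0,0],
    [0,0,0],
    [0,0,0],
    [0,0,0],
    [0,0,0]
  ]
}}

```text
time: 2.6
ee_pos: [0.5493, 0.1471, 0.2008]
orientation: [-2.899, -1.208, -0.0]
wrist_force: [0.3, -0.3, 0.5]
width: 1.003
```

Run:
```python
from h import *
s=telemetry.get_state();c=get_calibration("wrist");im=camera("wrist");cv2.imwrite("pics/w1.png",im)
print(s["ee_pos"],s["orientation"])
np.savez("w1.npz",**c)
print("predicted post top px",w2p(c,[.550,.148,.084]))
```

```text
[0.54930037 0.14712063 0.20084258] [-2.89917973e+00 -1.20773918e+00 -3.52859026e-04]
predicted post top px [253.2260435  180.13608495]
```

View pics/w1.png

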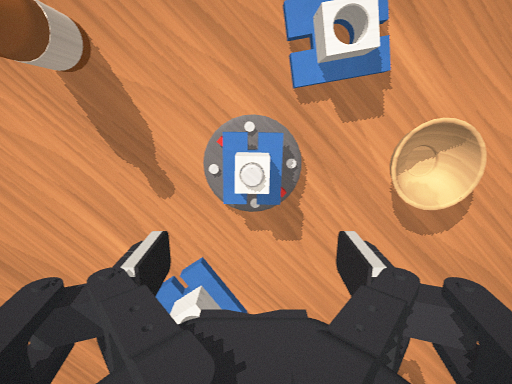

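The wrist view shows the post top at (252,175), hub face at about x 235–270 and y 153–192, red lug ends at (221,142) and (283,192), and bolts at (250,127), (292,163), (255,203) and (214,169). The neighbouring decoys and the bowl are clear of the stand.

Run:
```python
from h import *
c=dict(np.load("w1.npz"));im=cv2.imread("pics/w1.png");hsv=cv2.cvtColor(im,cv2.COLOR_BGR2HSV)
yaw=lambda d:np.degrees(np.arctan2(d[1],d[0]))
roi=(slice(110,220),slice(195,310))
def cont(m):
    z=np.zeros(m.shape,np.uint8);z[roi]=m[roi];return sorted(cv2.findContours(z,cv2.RETR_EXTERNAL,cv2.CHAIN_APPROX_NONE)[0],key=cv2.contourArea)[::-1]
w=cont(cv2.inRange(hsv,(0,0,150),(180,60,255)))
for k in w[:6]:
    m=cv2.moments(k); 
    if m["m00"]>5: print("white",m["m00"],m["m10"]/m["m00"],m["m01"]/m["m00"])
B=[p2w(c,m["m10"]/m["m00"],m["m01"]/m["m00"],.022)[:2] for m in map(cv2.moments,w[1:5])]
print("bolts centre",np.mean(B,0)); 
for a in B: print(a,yaw(a-np.mean(B,0)))
b=cont(cv2.inRange(hsv,(100,120,40),(125,255,255)))
r=cv2.minAreaRect(np.vstack([k for k in b if cv2.contourArea(k)>50]));print("blue",r)
box=[p2w(c,*q,.046)[:2] for q in cv2.boxPoints(r)];print("centre",np.mean(box,0),[ (yaw(box[(i+1)%4]-box[i]),np.hypot(*(box[(i+1)%4]-box[i]))) for i in range(4)])
print("post",p2w(c,252,175,.084))
for k in cont(cv2.inRange(hsv,(0,150,80),(4,255,255))|cv2.inRange(hsv,(174,150,80),(180,255,255)))[:2]:
    print("red",[ (tuple(q),(p2w(c,*q,.034)[:2]*1000).round(1)) for q in cv2.boxPoints(cv2.minAreaRect(k)).round(1)])
```

```text
white 1370.0 251.84452554744524 172.6332116788321
white 79.5 248.95178197064988 125.92033542976938
white 74.0 213.2117117117117 168.43243243243242
white 64.0 291.08072916666663 163.0703125
white 40.5 253.98765432098764 203.14403292181066
bolts centre [0.55154346 0.15203637]
[0.58321243 0.18874399] 49.214497902800865
[0.51511874 0.18355685] 139.12840751076112
[0.58854436 0.1202412 ] -40.672729479393595
[0.51929832 0.11560341] -131.51057111699592
blue ((252.5, 168.0), (72.0, 59.0), 90.0)
centre [0.55239255 0.15159184] [(np.float64(-44.760190081585364), np.float64(0.06603235760873599)), (np.float64(-133.22330647672484), np.float64(0.08457655186080776)), (np.float64(135.24815225339339), np.float64(0.0706478060675845)), (np.float64(43.64983679636125), np.float64(0.08458898119948349))]
post [0.55290813 0.15271883 0.084     ]
red [((np.float32(281.0), np.float32(196.0)), array([552.1, 101.5])), ((np.float32(281.0), np.float32(187.0)), array([560. , 109.8])), ((np.float32(285.0), np.float32(187.0)), array([563.4, 106.4])), ((np.float32(285.0), np.float32(196.0)), array([555.6,  98. ]))]
red [((np.float32(217.0), np.float32(136.0)), array([549.1, 207. ])), ((np.float32(221.0), np.float32(136.0)), array([552.4, 203.8])), ((np.float32(221.0), np.float32(145.0)), array([544.8, 196.6])), ((np.float32(217.0), np.float32(145.0)), array([541.5, 199.9]))]
```

Request:
{"api": "jog_arm", "payload": {
  "hand": [-1,-1,-1,-1,-1,-1,-1,-1,-1,-1],
  "dp": [
    [2,0,15],
    [4,-1,32],
    [5,-1,50],
    [5,-1,68],
    [5,-1,86],
    [5,-1,102],
    [5,-1,114],
    [5,-1,121],
    [5,-1,125],
    [5,-1,125]
  ],
  "angular": [
    [0,0,0],
    [0,0,0],
    [0,0,0],
    [0,0,0],
    [0,0,0],
    [0,0,0],
    [0,0,0],
    [0,0,0],
    [0,0,0],
    [0,0,0]
  ]
}}

```text
time: 3.9
ee_pos: [0.5522, 0.1517, 0.0759]
orientation: [-2.899, -1.208, -0.001]
wrist_force: [-0.3, -0.0, 0.2]
width: 1.003
```

Request:
{"api": "jog_arm", "payload": {
  "hand": [0.3,0.5,0.6,0.7,0.8,0.9,1,1,1,1],
  "dp": [
    [0,0,0],
    [0,0,0],
    [0,0,0],
    [0,0,0],
    [0,0,0],
    [0,0,0],
    [0,0,0],
    [0,0,0],
    [0,0,0],
    [0,0,0]
  ],
  "angular": [
    [0,0,0],
    [0,0,0],
    [0,0,0],
    [0,0,0],
    [0,0,0],
    [0,0,0],
    [0,0,0],
    [0,0,0],
    [0,0,0],
    [0,0,0]
  ],
  "newtons": 25
}}

```text
time: 5.15
ee_pos: [0.5522, 0.1518, 0.0759]
orientation: [-2.899, -1.208, -0.001]
wrist_force: [0.7, -0.0, 0.2]
width: 0.005
```

Width reads shut, though the hub should have stopped the jaws, so I'll look.

Run:
```python
from h import *
s=telemetry.get_state();c=get_calibration("wrist");w=camera("wrist");a=camera("scene");print(s["ee_pos"],s["width"],s["joint_efforts"])
f=lambda im,x,y,w,h:cv2.resize(im[y:y+h,x:x+w],(400,300),interpolation=cv2.INTER_CUBIC)
cv2.imwrite("pics/s2.png",np.hstack([f(a,250,130,120,90),cv2.resize(w,(400,300))]))
```

```text
[0.55216778 0.15175403 0.07586551] 0.005014457482578919 [-1.18499549e-03 -5.99117017e+01 -6.24682277e+00 -1.87342751e+01
  7.46653648e-03 -1.73923410e-03 -3.84294674e-05]
```

View pics/s2.png

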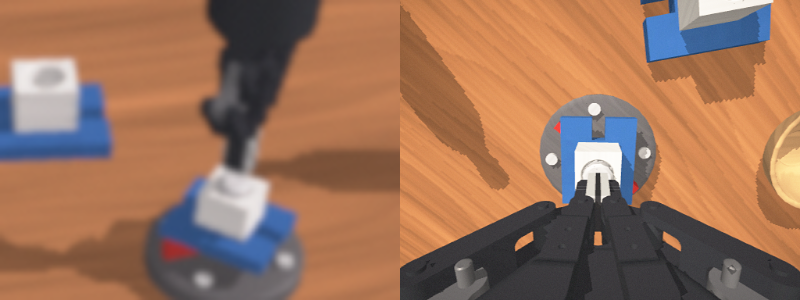

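Run:
```python
from h import *
s=telemetry.get_state();c=get_calibration("wrist");w=camera("wrist");t=camera("top");a=camera("scene");ct=get_calibration("top");cs=get_calibration("scene")
r=R.from_rotvec(s["orientation"])
f=lambda im,x,y,w,h:cv2.resize(im[y:y+h,x:x+w],(400,300),interpolation=cv2.INTER_CUBIC)
cv2.imwrite("pics/s3.png",np.vstack([np.hstack([f(w,173,130,160,120),f(t,171,171,56,42)]),np.hstack([f(a,284,164,64,48),f(a,250,100,120,90)])]))
tip=s["ee_pos"]+r.apply([0,0,.019])
for n,p in(("tip",tip),("tcp",s["ee_pos"]),("post",[.552,.1515,.084])):
    print(n,p,"wrist crop",(w2p(c,p)-[173,130])*2.5,"scene crop",(w2p(cs,p)-[284,164])*6.25,"top",(w2p(ct,p)-[171,171])/.14)
```

```text
tip [0.55213838 0.15176547 0.0568214 ] wrist crop [201.01827704 208.63840262] scene crop [218.65733044 170.31632959] top [197.97892759 134.0177198 ]
tcp [0.55213951 0.15174546 0.07582139] wrist crop [201.15102904 234.56004696] scene crop [224.32148468 134.06042996] top [192.2441333  129.70298595]
post [0.552, 0.1515, 0.084] wrist crop [201.49899309 248.52995196] scene crop [226.11795556 118.02317639] top [190.3637252 128.2090872]
```

View pics/s3.png

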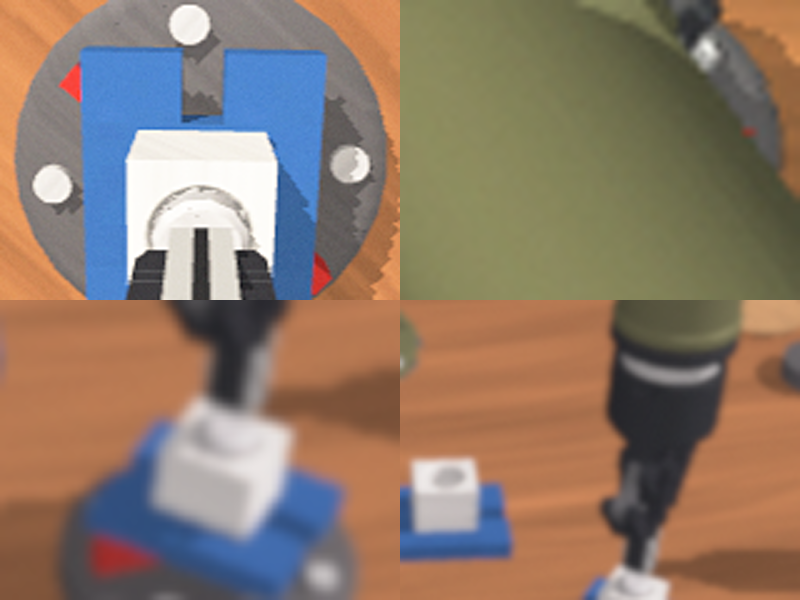

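The picture shows the fingers shut just above the post: their tips sit at about (201,228) in the wrist crop, roughly 20 mm above the reported TCP rather than 19 mm below it. The finger gap in the earlier open view agrees, so the pads really lie about 40 mm higher along the tool than stated. The hub is untouched. I'll reopen and go 42 mm lower, which clears the flange under either reading.

Request:
{"api": "jog_arm", "payload": {
  "hand": [-1,-1,-1,-1,-1,-1,-1,-1,-1,-1],
  "dp": [
    [0,0,0],
    [0,0,0],
    [0,0,0],
    [0,0,0],
    [0,0,6],
    [0,0,14],
    [0,0,24],
    [0,0,34],
    [0,0,42],
    [0,0,42]
  ],
  "angular": [
    [0,0,0],
    [0,0,0],
    [0,0,0],
    [0,0,0],
    [0,0,0],
    [0,0,0],
    [0,0,0],
    [0,0,0],
    [0,0,0],
    [0,0,0]
  ]
}}

```text
time: 6.65
ee_pos: [0.5517, 0.1517, 0.033]
orientation: [-2.899, -1.208, 0.002]
wrist_force: [0.0, 0.0, 0.1]
width: 1.0
```

Request:
{"api": "jog_arm", "payload": {
  "hand": [-0.2,-0.1,0,0.1,0.2,0.3,0.4,0.6,0.8,1],
  "dp": [
    [0,0,0],
    [0,0,0],
    [0,0,0],
    [0,0,0],
    [0,0,0],
    [0,0,0],
    [0,0,0],
    [0,0,0],
    [0,0,0],
    [0,0,0]
  ],
  "angular": [
    [0,0,0],
    [0,0,0],
    [0,0,0],
    [0,0,0],
    [0,0,0],
    [0,0,0],
    [0,0,0],
    [0,0,0],
    [0,0,0],
    [0,0,0]
  ],
  "newtons": 25
}}

```text
time: 7.9
ee_pos: [0.5519, 0.1516, 0.0333]
orientation: [-2.899, -1.208, 0.001]
wrist_force: [-0.8, -1.9, 5.2]
width: 0.418
```

Run:
```python
from h import *
s=telemetry.get_state();w=camera("wrist");a=camera("scene");print(s["ee_pos"],s["width"],s["wrist_force"])
f=lambda im,x,y,w,h:cv2.resize(im[y:y+h,x:x+w],(400,300),interpolation=cv2.INTER_CUBIC)
cv2.imwrite("pics/s4.png",np.hstack([f(a,276,146,80,60),f(w,133,110,240,180)]))
```

```text
[0.55187929 0.15164651 0.03330034] 0.41837823816660835 [-0.75818564 -1.85567686  5.19089754]
```

View pics/s4.png

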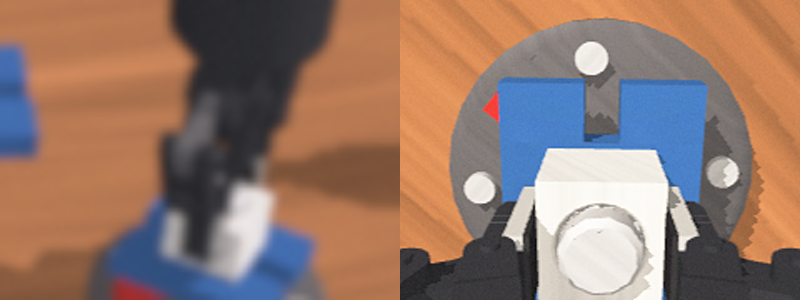

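The jaws are on the hub (width 0.418, about 35.5 mm). Now I'll turn it 49° anticlockwise, seen from above.

Request:
{"api": "jog_arm", "payload": {
  "hand": [1,1,1,1,1,1,1,1,1,1],
  "dp": [
    [0,0,-1],
    [0,0,-1],
    [0,0,-1],
    [0,0,-1],
    [0,0,-1],
    [0,0,-1],
    [0,0,-1],
    [0,0,-1],
    [0,0,-1],
    [0,0,-1]
  ],
  "angular": [
    [0,0,-4],
    [0,0,-10],
    [0,0,-16],
    [0,0,-22],
    [0,0,-28],
    [0,0,-34],
    [0,0,-40],
    [0,0,-45],
    [0,0,-49],
    [0,0,-49]
  ]
}}

```text
time: 9.25
ee_pos: [0.5512, 0.1513, 0.0334]
orientation: [-2.137, -2.3, 0.002]
wrist_force: [0.3, -0.3, -4.3]
width: 0.415
```

Request:
{"api": "jog_arm", "payload": {
  "hand": [1,0.8,0.5,0.3,0.1,0.05,0.05,0.05,0.05,0.05],
  "dp": [
    [0,0,0],
    [0,0,0],
    [0,0,0],
    [0,0,0],
    [0,0,0],
    [0,0,0],
    [0,0,0],
    [0,0,0],
    [0,0,0],
    [0,0,0]
  ],
  "angular": [
    [0,0,0],
    [0,0,0],
    [0,0,0],
    [0,0,0],
    [0,0,0],
    [0,0,0],
    [0,0,0],
    [0,0,0],
    [0,0,0],
    [0,0,0]
  ]
}}

```text
time: 10.5
ee_pos: [0.5512, 0.1513, 0.0334]
orientation: [-2.137, -2.3, 0.002]
wrist_force: [-0.4, -0.8, -1.0]
width: 0.47
```

Run:
```python
from h import *
s=telemetry.get_state();c=get_calibration("wrist");w=camera("wrist");a=camera("scene");print(s["ee_pos"],s["width"],s["wrist_force"],s["orientation"])
cv2.imwrite("pics/w5.png",w);np.savez("w5.npz",**c)
f=lambda im,x,y,w,h:cv2.resize(im[y:y+h,x:x+w],(400,300),interpolation=cv2.INTER_CUBIC)
cv2.imwrite("pics/s5.png",np.hstack([f(a,276,146,80,60),f(w,133,110,240,180)]))
```

```text
[0.55119353 0.15127158 0.03340107] 0.470158308921067 [-0.44776182 -0.81501697 -1.00554134] [-2.13659921 -2.29991876  0.00238029]
```

View pics/s5.png

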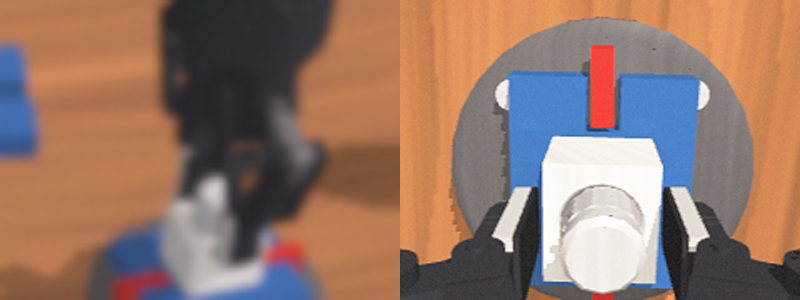

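The plate has dropped: the red lug now stands inside the slot at (601,85), the plate looks smaller (further away), and the post sticks well up out of the hub. Next I'll measure the stand's exact yaw and centre from the lugs, then lift off.

Run:
```python
from h import *
c=dict(np.load("w5.npz"));im=cv2.imread("pics/w5.png");hsv=cv2.cvtColor(im,cv2.COLOR_BGR2HSV)
m=cv2.inRange(hsv,(0,150,80),(4,255,255))|cv2.inRange(hsv,(174,150,80),(180,255,255))
yaw=lambda d:np.degrees(np.arctan2(d[1],d[0]))
y,x=np.nonzero(m[130:196,230:280]);x+=230;y+=130
L=[];
for v in range(y.min()+2,y.max()-2): 
    q=x[y==v]; L.append(p2w(c,(q.min()+q.max())/2,v,.034)[:2])
L=np.array(L);d=np.linalg.svd(L-L.mean(0))[2][0]; print("lug dir",yaw(d),"top end",p2w(c,252,y.min(),.034),"axis pt",L.mean(0))
g=cv2.cvtColor(im,cv2.COLOR_BGR2GRAY)
print("lug v range",y.min(),y.max())
u=d if d[1]>0 else -d
print("centre from outer end",p2w(c,(L[0,0]*0+253),y.min(),.034)[:2]-u*.052)
# lower lug
print([cv2.boundingRect(k) for k in cv2.findContours(m,cv2.RETR_EXTERNAL,cv2.CHAIN_APPROX_NONE)[0] if cv2.contourArea(k)>3])
# blue edges
b=cv2.inRange(hsv,(100,120,40),(125,255,255))
for v in (160,185,200): q=np.nonzero(b[v,180:330])[0]+180; print(v,(p2w(c,q.min(),v,.032)[:2]+p2w(c,q.max(),v,.032)[:2])/2, np.hypot(*(p2w(c,q.min(),v,.032)-p2w(c,q.max(),v,.032))[:2]))
```

```text
lug dir -85.33843628730429 top end [0.5466517  0.20468423 0.034     ] axis pt [0.54875687 0.19086389]
lug v range 137 186
centre from outer end [0.55144889 0.15289851]
[(248, 286, 13, 11), (247, 137, 14, 50)]
160 [0.54968347 0.19130477] 0.06692185812791042
185 [0.54993561 0.17602596] 0.06791417484677134
200 [0.55033871 0.16652164] 0.0670558202253763
```

Request:
{"api": "jog_arm", "payload": {
  "hand": [-1,-1,-1,-1,-1,-1,-1,-1,-1,-1],
  "dp": [
    [0,0,0],
    [0,0,0],
    [0,0,-5],
    [0,0,-20],
    [0,0,-40],
    [0,0,-65],
    [0,0,-95],
    [0,0,-125],
    [0,0,-150],
    [0,0,-160]
  ],
  "angular": [
    [0,0,0],
    [0,0,0],
    [0,0,0],
    [0,0,0],
    [0,0,0],
    [0,0,0],
    [0,0,0],
    [0,0,0],
    [0,0,0],
    [0,0,0]
  ]
}}

```text
time: 11.85
ee_pos: [0.5521, 0.1518, 0.1958]
orientation: [-2.137, -2.301, -0.002]
wrist_force: [1.1, -0.5, -0.7]
width: 1.003
```

Request:
{"api": "jog_arm", "payload": {
  "hand": [-1,-1,-1,-1,-1,-1,-1,-1,-1,-1],
  "dp": [
    [-20,-5,0],
    [-60,-15,0],
    [-100,-25,0],
    [-140,-35,10],
    [-180,-45,20],
    [-220,-55,35],
    [-255,-64,45],
    [-278,-69,50],
    [-278,-69,50],
    [-278,-69,50]
  ],
  "angular": [
    [0,0,5],
    [0,0,13],
    [0,0,21],
    [0,0,29],
    [0,0,37],
    [0,0,45],
    [0,0,53],
    [0,0,60],
    [0,0,65],
    [0,0,65]
  ]
}}

```text
time: 13.1
ee_pos: [0.5035, -0.1305, 0.1452]
orientation: [-3.038, -0.793, 0.0]
wrist_force: [0.7, 0.5, 0.6]
width: 1.002
```

Run:
```python
from h import *
s=telemetry.get_state();c=get_calibration("wrist");w=camera("wrist");print(s["ee_pos"],s["orientation"])
cv2.imwrite("pics/w6.png",w);np.savez("w6.npz",**c)
cv2.imwrite("pics/s6.png",cv2.resize(w[70:310,100:420],(800,600),interpolation=cv2.INTER_CUBIC))
hsv=cv2.cvtColor(w,cv2.COLOR_BGR2HSV);m=cv2.inRange(hsv,(7,190,200),(14,255,255))
for k in cv2.findContours(m,cv2.RETR_EXTERNAL,cv2.CHAIN_APPROX_NONE)[0]:
    if cv2.contourArea(k)>60: print(cv2.minAreaRect(k))
```

```text
[ 0.50349033 -0.13053308  0.14522312] [-3.03831307e+00 -7.92807017e-01  9.56448897e-05]
((252.0, 175.5), (16.0, 27.0), 0.0)
```

View pics/s6.png

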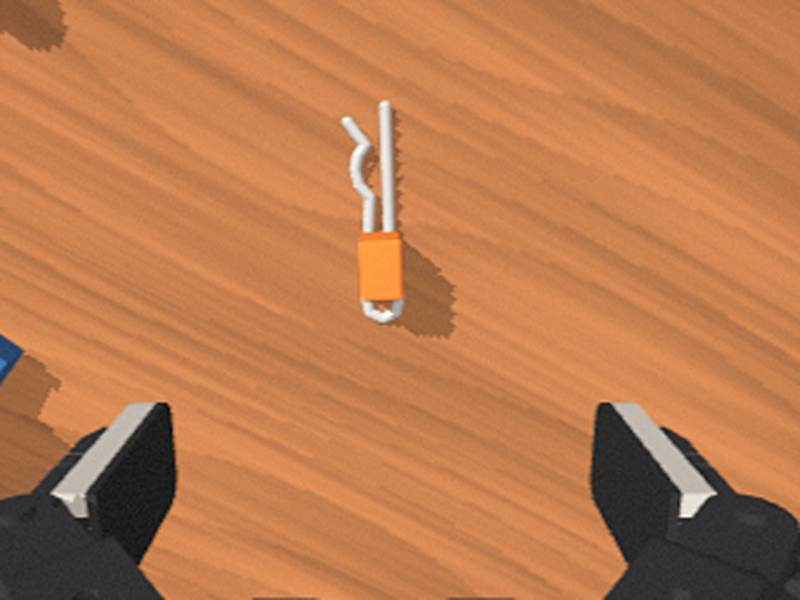

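The clip lies upright: tab top centre at crop (381,268), straight leg from (389,230) to the tip at (385,103), bent leg on its left. The jaws already straddle its line, centred at crop x≈383.

Run:
```python
from h import *
c=dict(np.load("w6.npz"));s=telemetry.get_state();r=R.from_rotvec(s["orientation"]).inv()
P=lambda x,y,z:r.apply(p2w(c,100+x*.4,70+y*.4,z)-s["ee_pos"])*1000
print("in tool mm: tab",P(381.5,268,.026),"leg base",P(389,230,.0025),"tip",P(385.5,102,.0025),"loop end",P(382,321,.0025),"tab front",P(381,236,.026),"rear",P(381,300,.026))
```

```text
in tool mm: tab [  3.14706064  -0.56607949 119.32890345] leg base [ 15.17878688   2.74465687 142.83174988] tip [ 69.68930194   1.23631581 142.86763182] loop end [-26.84913482  -0.43916514 142.81017011] tab front [ 16.54436589  -0.74092154 119.33744811] rear [-10.57841414  -0.80635491 119.32073665]
```

Request:
{"api": "jog_arm", "payload": {
  "hand": [-1,-1,-1,-1,-1,-1,-1,-1,-1,-1],
  "dp": [
    [1,0,15],
    [2,-0.5,35],
    [3,-0.5,58],
    [3,-0.5,80],
    [3,-0.5,102],
    [3,-0.5,122],
    [3,-0.5,138],
    [3,-0.5,149],
    [3,-0.5,156],
    [3,-0.5,156]
  ],
  "angular": [
    [0,0,-0.5],
    [0,0,-1],
    [0,0,-1.6],
    [0,0,-1.6],
    [0,0,-1.6],
    [0,0,-1.6],
    [0,0,-1.6],
    [0,0,-1.6],
    [0,0,-1.6],
    [0,0,-1.6]
  ]
}}

```text
time: 14.4
ee_pos: [0.5059, -0.128, -0.0109]
orientation: [-3.026, -0.839, 0.0]
wrist_force: [1.1, -0.3, 0.7]
width: 1.005
```

Request:
{"api": "jog_arm", "payload": {
  "hand": [0,0.2,0.35,0.45,0.5,0.6,0.7,0.8,1,1],
  "dp": [
    [0,0,0],
    [0,0,0],
    [0,0,0],
    [0,0,0],
    [0,0,0],
    [0,0,0],
    [0,0,0],
    [0,0,0],
    [0,0,0],
    [0,0,0]
  ],
  "angular": [
    [0,0,0],
    [0,0,0],
    [0,0,0],
    [0,0,0],
    [0,0,0],
    [0,0,0],
    [0,0,0],
    [0,0,0],
    [0,0,0],
    [0,0,0]
  ],
  "newtons": 50
}}

```text
time: 15.65
ee_pos: [0.506, -0.128, -0.0107]
orientation: [-3.026, -0.839, -0.0]
wrist_force: [-1.0, -0.1, 5.5]
width: 0.194
```

Request:
{"api": "jog_arm", "payload": {
  "hand": [1,1,1,1,1,1,1,1,1,1],
  "dp": [
    [0,0,-12],
    [0,0,-35],
    [0,0,-60],
    [5,-15,-80],
    [20,-50,-90],
    [40,-95,-96],
    [60,-145,-96],
    [80,-195,-96],
    [96,-240,-96],
    [103,-261,-96]
  ],
  "angular": [
    [0,0,0],
    [0,0,0],
    [0,0,0],
    [0,0,4],
    [0,0,8],
    [0,0,12],
    [0,0,16],
    [0,0,20],
    [0,0,24],
    [0,0,26.6]
  ]
}}

```text
time: 16.9
ee_pos: [0.4591, 0.1521, 0.0864]
orientation: [-3.136, -0.123, -0.0]
wrist_force: [-0.7, -0.6, -0.4]
width: 0.195
```

Request:
{"api": "jog_arm", "payload": {
  "hand": [1,1,1,1,1,1,1,1,1,1],
  "dp": [
    [0,0,5],
    [0,0,10],
    [0,0,15],
    [0,0,15],
    [0,0,15],
    [0,0,15],
    [0,0,15],
    [0,0,15],
    [0,0,15],
    [0,0,15]
  ],
  "angular": [
    [0,0,0],
    [0,0,0],
    [0,0,0],
    [0,0,0],
    [0,0,0],
    [0,0,0],
    [0,0,0],
    [0,0,0],
    [0,0,0],
    [0,0,0]
  ]
}}

```text
time: 18.15
ee_pos: [0.4591, 0.1522, 0.0714]
orientation: [-3.136, -0.124, -0.0]
wrist_force: [-0.1, -0.6, 0.1]
width: 0.194
```

Run:
```python
from h import *
s=telemetry.get_state();c=get_calibration("wrist");w=camera("wrist");a=camera("scene");print(s["ee_pos"],s["orientation"],s["width"])
cv2.imwrite("pics/w7.png",w);cv2.imwrite("pics/sc7.png",a);np.savez("w7.npz",**c)
f=lambda im,x,y,w,h,W:cv2.resize(im[y:y+h,x:x+w],(W,600),interpolation=cv2.INTER_CUBIC)
cv2.imwrite("pics/s7.png",np.hstack([f(w,193,40,120,180,400),f(a,270,150,64,96,400)]))
r=R.from_rotvec(s["orientation"])
for n,p in(("tip",s["ee_pos"]+r.apply([.0685,.004,-.0132])),("base",s["ee_pos"]+r.apply([.013,.004,-.0132])),("post",[.5517,.152,.084])): print(n,p,(w2p(c,p)-[193,40])*3.333)
```

```text
[0.45911024 0.15218515 0.07140796] [-3.13614767e+00 -1.23643990e-01 -3.33285323e-04] 0.1941016447883004
tip [0.5277113  0.15355066 0.08461857] [228.17393777 228.65493287]
base [0.47238356 0.14918125 0.08460021] [225.56510503 569.00187965]
post [0.5517, 0.152, 0.084] [252.49259107  61.78243786]
```

View pics/s7.png

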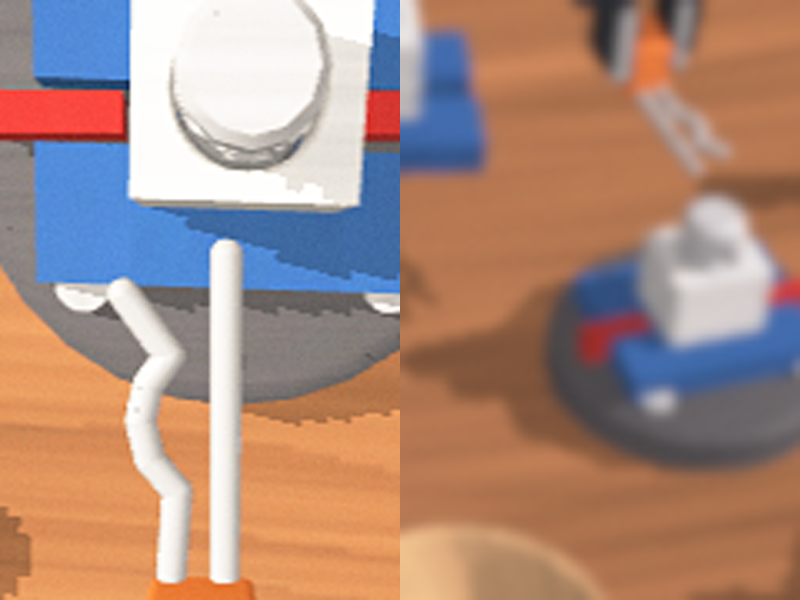

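The wrist view has the straight leg at crop x≈227 and the post centre at x≈250 at 6.5 px/mm, so the clip has to move 3.5 mm in tool +y. The lugs are square with the image, so the yaw is right. The leg must come down 15.6 mm to the hole. Lateral and height first, then partial entry.

Request:
{"api": "jog_arm", "payload": {
  "hand": [1,1,1,1,1,1,1,1,1,1],
  "dp": [
    [0,2,8],
    [0,3.5,15.6],
    [0,3.5,15.6],
    [0,3.5,15.6],
    [3,3.5,15.6],
    [6,3.5,15.6],
    [9,3.5,15.6],
    [12,3.5,15.6],
    [15,3.5,15.6],
    [17,3.5,15.6]
  ],
  "angular": [
    [0,0,0],
    [0,0,0],
    [0,0,0],
    [0,0,0],
    [0,0,0],
    [0,0,0],
    [0,0,0],
    [0,0,0],
    [0,0,0],
    [0,0,0]
  ]
}}

```text
time: 19.5
ee_pos: [0.4766, 0.1501, 0.0558]
orientation: [-3.136, -0.123, -0.0]
wrist_force: [0.0, -0.2, -1.1]
width: 0.197
```

Run:
```python
from h import *
s=telemetry.get_state();c=get_calibration("wrist");w=camera("wrist");a=camera("scene");print(s["ee_pos"],s["orientation"],s["wrist_force"],s["torque"])
cv2.imwrite("pics/w8.png",w)
f=lambda im,x,y,w,h,W:cv2.resize(im[y:y+h,x:x+w],(W,600),interpolation=cv2.INTER_CUBIC)
cv2.imwrite("pics/s8.png",np.hstack([f(w,193,70,120,180,400),f(a,285,165,48,72,400)]))
```

```text
[0.4765569  0.1500656  0.05577402] [-3.13614420e+00 -1.23449512e-01 -3.21448353e-04] [ 0.01127517 -0.15883488 -1.07295809] [-0.0478141   0.00217178  0.04139718]
```

View pics/s8.png

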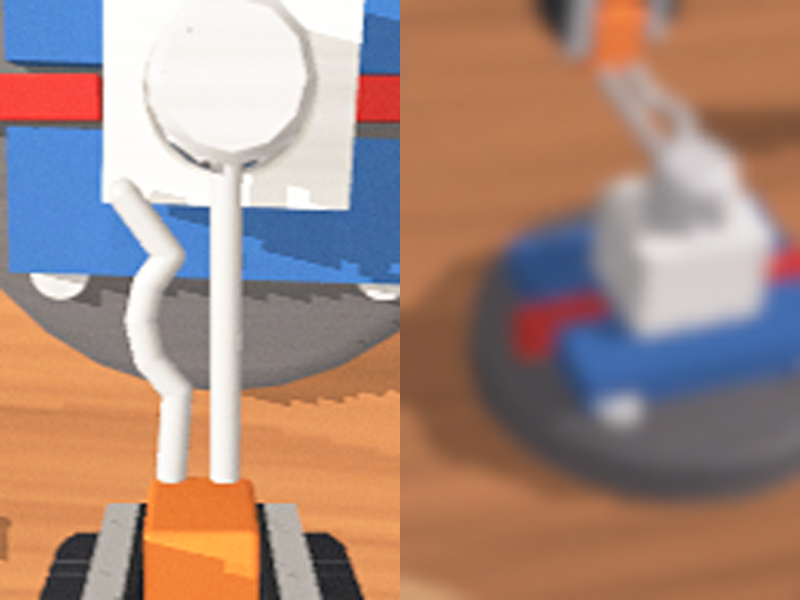

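The tip has entered the hole mouth without any force; the leg meets the post at crop (231,165), within about 1 mm of the axis. I'll push on, easing 0.5 mm to the left.

Request:
{"api": "jog_arm", "payload": {
  "hand": [1,1,1,1,1,1,1,1,1,1],
  "dp": [
    [1,-0.5,0],
    [3,-0.5,0],
    [5,-0.5,0],
    [7,-0.5,0],
    [9,-0.5,0],
    [11,-0.5,0],
    [13,-0.5,0],
    [14,-0.5,0],
    [15,-0.5,0],
    [15,-0.5,0]
  ],
  "angular": [
    [0,0,0],
    [0,0,0],
    [0,0,0],
    [0,0,0],
    [0,0,0],
    [0,0,0],
    [0,0,0],
    [0,0,0],
    [0,0,0],
    [0,0,0]
  ],
  "newtons": 70
}}

```text
time: 20.85
ee_pos: [0.4915, 0.1518, 0.0558]
orientation: [-3.136, -0.123, -0.0]
wrist_force: [-0.9, -0.2, -0.6]
width: 0.188
```

Request:
{"api": "jog_arm", "payload": {
  "hand": [1,1,1,1,1,1,1,1,1,1],
  "dp": [
    [2,0,0],
    [5,0,0],
    [8,0,0],
    [11,0,0],
    [13,0,0],
    [15,0,0],
    [17,0,0],
    [19,0,0],
    [20.5,0,0],
    [20.5,0,0]
  ],
  "angular": [
    [0,0,0],
    [0,0,0],
    [0,0,0],
    [0,0,0],
    [0,0,0],
    [0,0,0],
    [0,0,0],
    [0,0,0],
    [0,0,0],
    [0,0,0]
  ]
}}

```text
time: 22.1
ee_pos: [0.5127, 0.1535, 0.056]
orientation: [-3.136, -0.123, -0.002]
wrist_force: [1.0, 0.4, -0.5]
width: 0.188
```

Run:
```python
from h import *
s=telemetry.get_state();c=get_calibration("wrist");w=camera("wrist");print(s["ee_pos"],s["wrist_force"],s["torque"])
cv2.imwrite("pics/w9.png",w)
# tab front edge row & tip: numeric checks
hsv=cv2.cvtColor(w,cv2.COLOR_BGR2HSV);m=cv2.inRange(hsv[150:384,200:310],(5,190,150),(14,255,255))
y,x=np.nonzero(m);print("orange rows",y.min()+150,y.max()+150,"cols",x.min()+200,x.max()+200)
r=R.from_rotvec(s["orientation"])
for d in (.013,.0685): print(d,w2p(c,s["ee_pos"]+r.apply([d,.004,-.0132])))
print("tab front bottom/top px",w2p(c,s["ee_pos"]+r.apply([.013,0,-.0132])),w2p(c,s["ee_pos"]+r.apply([.013,0,-.0367])))
```

```text
[0.51269112 0.15346124 0.05597207] [ 1.00039685  0.4352089  -0.48872513] [ 0.11593804 -0.07378529 -0.02469997]
orange rows 214 275 cols 236 269
0.013 [260.71379841 210.68527932]
0.0685 [261.49938995 108.55009925]
tab front bottom/top px [253.64521715 210.68337663] [253.73310704 226.76495145]
```

The push force has gone (1 N) and the tab hasn't slipped, so the bent leg appears to have snapped over. Now I'll release and lift straight up.

Request:
{"api": "jog_arm", "payload": {
  "hand": [0.5,0.3,0,-0.3,-0.6,-1,-1,-1,-1,-1],
  "dp": [
    [0,0,0],
    [0,0,0],
    [0,0,0],
    [0,0,0],
    [0,0,0],
    [0,0,-10],
    [0,0,-30],
    [0,0,-55],
    [0,0,-75],
    [0,0,-80]
  ],
  "angular": [
    [0,0,0],
    [0,0,0],
    [0,0,0],
    [0,0,0],
    [0,0,0],
    [0,0,0],
    [0,0,0],
    [0,0,0],
    [0,0,0],
    [0,0,0]
  ]
}}

```text
time: 23.4
ee_pos: [0.5133, 0.1535, 0.1377]
orientation: [-3.135, -0.123, -0.007]
wrist_force: [-0.2, 0.4, -0.2]
width: 1.002
```

Request:
{"api": "jog_arm", "payload": {
  "hand": [-1,-1,-1,-1,-1,-1,-1,-1,-1,-1],
  "dp": [
    [0,0,0],
    [0,0,0],
    [0,0,0],
    [0,0,0],
    [0,0,0],
    [0,0,0],
    [0,0,0],
    [0,0,0],
    [0,0,0],
    [0,0,0]
  ],
  "angular": [
    [0,0,0],
    [0,0,0],
    [0,0,0],
    [0,0,0],
    [0,0,0],
    [0,0,0],
    [0,0,0],
    [0,0,0],
    [0,0,0],
    [0,0,0]
  ]
}}

```text
time: 24.65
ee_pos: [0.5133, 0.1535, 0.1377]
orientation: [-3.135, -0.123, -0.007]
wrist_force: [0.6, 0.4, -0.9]
width: 1.005
```

Run:
```python
from h import *
s=telemetry.get_state();c=get_calibration("wrist");w=camera("wrist");a=camera("scene");print(s["ee_pos"],s["time"])
cv2.imwrite("pics/w10.png",w);np.savez("w10.npz",**c)
f=lambda im,x,y,w,h,W:cv2.resize(im[y:y+h,x:x+w],(W,600),interpolation=cv2.INTER_CUBIC)
cv2.imwrite("pics/s10.png",np.hstack([f(w,198,70,110,165,400),f(a,285,160,48,72,400)]))
r=R.from_rotvec(s["orientation"])
C=np.array([.5517,.152,.069]);u=np.array([.997,.0767,0])
for n,d in(("tip",.0285),("axis",0),("tabfront",-.027),("tabrear",-.053)): print(n,((w2p(c,C+u*d)-[198,70])*3.636).round())
```

```text
[0.51330134 0.15352836 0.13769792] 24.65
tip [224. 159.]
axis [223. 289.]
tabfront [222. 405.]
tabrear [221. 510.]
```

View pics/s10.png

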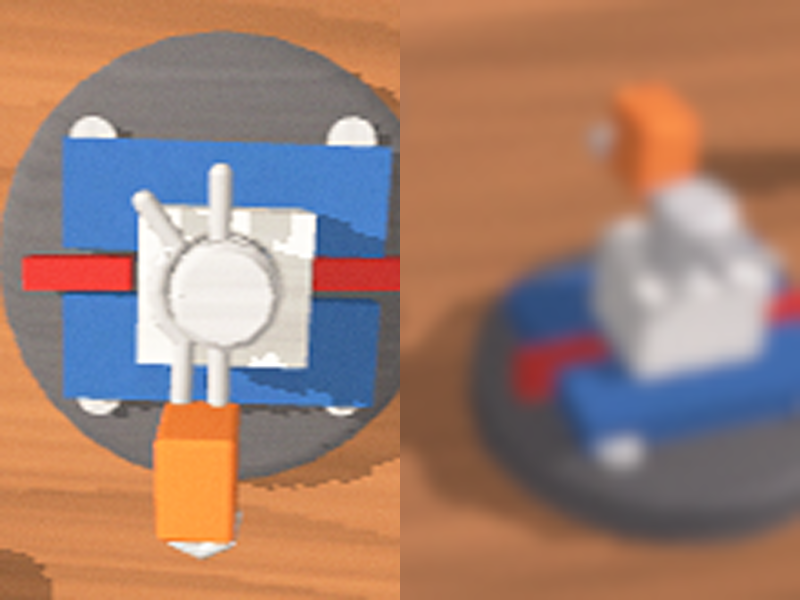

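The clip is home: the straight leg comes out on the far side with its tip at (219,167), the bent leg curves round the post with its flare past it at (142,200), and the tab is on top at (197,490). The lugs show in both slots and the gripper is clear.

```bash
python3 -c "from workcell import job;print(job.finish_job())"
```

```text
the job is handed in; nothing more can be done
None
```

The job is done and handed in at about 24.7 s of the 61 s allowed. I gripped the plate's hub, turned it 49° anticlockwise and let go; it dropped home over both red lugs. I then picked up the clip by its orange tab and pushed it through the cross-hole from the robot's side until the bent leg snapped round the post. The tab is on top.

**Last checks:**
- **Plate:** both lugs show in the slots.
- **Clip:** the tip is 28 mm past the post's axis, within 1–2 mm of where it should be, and the bent leg's flare is past the post.
- **Robot:** the gripper is open and clear, with wrist force around 1 N. The highest reading at the end of any move was about 5.5 N.
- **Bowl, oil bottle and wrench:** the arm was not sent near any of them, and I did not picture them again at the end.

**What disagreed:**
- **Finger offset:** the fingertips sat about 20 mm behind the reported TCP when shut, not 19 mm ahead of it. My first close therefore shut on air above the post, without touching anything. I corrected for the offset from the pictures.
- **Post position:** the top and wrist cameras put the post about 4 mm apart. I lined up the insertion from the wrist camera's close view.

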